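# Unhook the glaze sample board and set it on the viewing stand

## Robot

A 7-joint arm with a two-finger parallel gripper is mounted at the origin on the work surface. World frame = base frame: x ahead of the robot, y to its left, z up, the work surface at z = 0. Lengths are in m, angles in rad, forces in N, time in s.
With the tool pointing down it reaches from about 0.4 to 0.925 m from the base axis. Payload 5.6 kg.
Tool frame: the origin (TCP) lies at the centre of the arm's flange, where the gripper is bolted on; the fingertips stand 173 mm ahead of it and the grasp point (between the pads) lies 155 mm ahead of it (manip.pinch_z is the distance from the TCP to the grasp point, in m); z points along the fingers, y is the line along which they close (so a half turn about z gives the same grasp; the last joint's range is limited). The gripper opens to 85 mm and grips with 20 to 120 N. Pads are 22 mm wide; open, the fingers measure 114 mm over their backs; the gripper's body (76 mm by 85 mm) begins 54 mm behind the grasp point. The pads swing forward as they close: fully open they stand 13 mm farther back than shut.
Start: joints at [-1.182, 0.468, -0.012, 1.603, 0.006, 1.071, -0.056], TCP at [0.272, 0.59, 0.405] pointing down, gripper open.
Joint ranges: [-2.53, 2.53], [-0.31, 2.02], [-1.57, 1.55], [0.28, 2.44], [-1.29, 4.43], [0.15, 1.84], [-2.92, 2.92]. Speed limits (rad/s): [2.57, 2.57, 3.14, 3.14, 3.14, 3.14, 3.14].

## Interface

Orientations are given as a unit quaternion [x, y, z, w].
In Python, from workcell import sensors, imaging, manip gives the robot as it stands. The module is installed in compiled form; this text tells all that it offers.
- The arm moves only by the shell command python3 -m jog 'ROWS'. ROWS is a JSON object of lists of equal length, an entry for each row: "offset": the shift along the tool's x, y, z in mm, a list of three; "twist": the turn, a rotation vector about the tool's x, y, z in rad, a list of three; "gripper": the finger opening in mm, from 0 to 85.4. In form: {"offset": [[x, y, z], ...], "twist": [[ax, ay, az], ...], "gripper": [gripper, ...]}. A call has 1 to 12 rows; each row is the pose to reach, as a shift and turn from the pose commanded when the call began, along the tool's axes at that moment; what a row does not reach only later rows make up. A row lasts 1/10 s, in which the tool goes at most 50 mm and 8.59 degrees, less where a joint would pass 70% of its speed; a pose out of reach is approached as far as the arm can. A call with a gripper value outside its range is refused whole. The fingers move at their own pace and stop on an object; the grip force is fixed at half the most. Time passes only in rows, so rows that repeat a pose let the fingers close. It gives the time, the measured TCP pose, the force, the opening and the grip force at its end, in the units of the state.
- sensors.get_obs(): the state, without advancing time (a new reading comes with each control period).
- imaging.capture(name): name is "scene" or "top" or "wrist"; returns a dict with "img" (480x640x3 uint8, red, green, blue), "mtx" (3x3 intrinsics, pixels), "camera_from_world" (4x4, takes a point from world to camera coordinates); the wrist camera has in their place "tool_from_camera" (4x4, takes a point from camera to tool coordinates, whose origin is the TCP and whose axes are the flange's). Camera axes: x right, y down, z forward; pixel columns grow to the right and rows downward; lengths in m; the calibration is good to about 2 mm. A picture is of the moment at which its call begins: read the wrist's pose just before it. There is no depth.
- manip.finish_job(): hands the job in; it is judged then, once.
The state is a dict: "t": time; "joint_pos": joint angles; "joint_vel": joint speeds; "effort": joint torques, N m; "tcp_pos": TCP position; "tool_rot": TCP orientation; "contact_force": force on the tool from outside, world axes, zero at the start; "wrist_torque": the same for the moment, N m; "width": opening from 0.0 (shut) to 1.0 (fully open); "gripper_force": force on a finger pad.
Only numpy, scipy, OpenCV 4.12 (cv2) and the standard library are available. Lean on these libraries where they do the work, as an engineer would, in place of code of your own. Each camera call takes 0.05 s, during which the arm holds its last target. There are 200 camera calls.

## Task

Take the glaze sample board off the bench rail: it hangs on two hidden studs by keyhole slots in its back, so slide it sideways until the stud heads are at the wide ends of the slots and draw it straight off. Carry it to the viewing stand, set its lower edge down behind the brass lip with the board still about upright, then tip it back so that it rests flat against the backrest with the glaze tiles facing out, roughly centred, and let go. Leave the jars, bowl, cup, saucers and scraper where they are.

Things in the scene. Friction and masses are not known exactly. Their poses are not given: they have to be found in the camera images.
- board: Glaze sample board: closed box 18 mm thick (x), 160 wide (y), 110 tall (z), about 0.3 kg, six coloured tiles on its front, a dark grip tab standing on top. Origin: centre of the underside; +x points out of the tiled front, z up. It hangs with the top of its slots on the stud shanks; raised 1.5 mm it is free (3 mm play up and down in all, 4 mm along x).
- board_tab (a point): Centre of the top face of the board's dark wooden grip tab: 12 mm thick (x), 50 mm wide (y), 45 mm tall, centred on the board; its top is 155 mm above the board's underside. Axes as the board.
- board_face (a point): Centre of the board's tiled front: x = +9 mm, z = 55 mm in the board's frame.
- board_keys (a point): On the board's back (x = -9 mm, a 4 mm plate, 10 mm cavity behind), z = 80, y = 18.5 mm: midway between the centres of the two wide ends (22 x 22 mm, at y = 57 and -20 mm). From each wide end a slot 9 mm high runs 36 mm towards the board's -y. At the start the studs are in these slots, 20 to 42 mm from the wide ends' centres: how far is neither visible nor measured.
- board_stop (a point): On the board's back, y = 26.5, z = 80 mm: midway between the studs when the board has been slid towards its own -y as far as it goes (6 mm shanks against the far sides of the wide ends). This stop can only be felt. The wide ends' centres are 8 mm short of it: move back 8 mm (3 mm either way will do) towards +y and the heads can come out.
- rail: Bench rail, fixed: upright wooden panel 220 mm wide (y), 16 thick, top 155 mm above the table; feet reach 120 mm behind it and 30 ahead. Origin: on the table below the middle of the face against which the board hangs; +x out of that face, z up; parallel to the board at the start. Hooked, the board's origin is at x = 9 to 13 mm; it is clear of the studs beyond x = 21 mm.
- rail_mid (a point): Middle of the rail's front face, 140 mm above the table, at stud height. Two studs 77 mm apart stand out along the rail's +x on a strip that is clamped up to 15 mm either side of this point, hidden by the board. Stud: shank 6 mm diameter, 8 mm long, then a head 16 mm diameter, 4 mm thick.
- stand: Green viewing stand, fixed, base 190 x 170 mm. Origin: on the table. +x is the side from which the board is viewed.
- cradle: Tilted part of the stand, leaning back 25 degrees: z axis up along the backrest (leaning to the stand's -x), x out of the backrest, y as the stand. Origin: inner corner of backrest and ledge, midway across, 50 mm above the table. Backrest: plane x = 0, 150 mm wide, to z = 88 mm. Ledge: plane z = 0, 180 mm wide, no side cheeks. Home: board origin at x = 9 mm, y = 0, z = 0, axes parallel.
- lip (a point): Middle of the top of the brass lip along the front of the stand's ledge: at x = 35, z = 16 mm in the cradle's frame; the lip is 6 mm thick, 180 mm long, 32 mm clear of the backrest.
- jar_blue: Bystander: blue jar, 56 mm diameter, 75 mm tall; origin under its centre.
- jar_red: Bystander: red-brown jar, 56 mm diameter, 75 mm tall; origin under its centre.
- water_bowl: Bystander: white bowl, 100 mm diameter, 45 mm tall; origin under its centre.
- brush_cup: Bystander: blue cup with brushes, 76 mm diameter, brushes up to 170 mm high; origin under its centre.
- saucers: Bystander: pile of saucers, 140 mm diameter, 60 mm high; origin under its centre.
- scraper: Bystander: scraper lying flat, 200 mm long along its x.
Mind the look-alikes: they are no part of the job. Of the things like the board, leave any that is green or orange; of the rest the larger one is meant.

How it is judged:
On the way, in this order (a step that is already met when the one before it is completed fails the run):
1. the board is off the studs and 40 mm clear of the rail, still upright (x of board in the frame of rail above 0.049 m and angle between board's own z axis and vertical below 0.35 rad and height (world z) of board above 0.02 m), for 0.1 s.
2. the board's lower edge is behind the lip of the stand, the board still at least 8 degrees steeper than the backrest (x of board in the frame of cradle between 0.002 and 0.03 m and z of board in the frame of cradle between -0.006 and 0.014 m and y of board in the frame of cradle between -0.03 and 0.03 m and angle between board's own z axis and vertical below 0.297 rad and angle between the y axis of board and the y axis of cradle, either way round below 0.2 rad), for 0.1 s.
At the end, for the whole second after the job is handed in: The board rests still in the cradle, tiles outward: its origin within 5 mm of home out from the backrest and up from the ledge, within 25 mm of the middle sideways, and its axes within 5 degrees of the cradle's (x of board in the frame of cradle between 0.005 and 0.014 m and z of board in the frame of cradle between -0.004 and 0.005 m and y of board in the frame of cradle between -0.025 and 0.025 m and x of board_face in the frame of cradle above 0.013 m and angle between the z axis of board and the z axis of cradle, either way round below 0.09 rad and angle between the x axis of board and the x axis of cradle, either way round below 0.09 rad and linear speed of board below 0.02 m/s); the robot touches nothing.
It fails at once if a bystander is moved more than 25 mm (distance of any of jar_blue, jar_red, water_bowl, brush_cup, saucers, scraper from where it was at the start of the episode above 0.025 m).
It fails at once if the board is dropped or tipped over (angle between board's own z axis and vertical above 0.9 rad).
It also fails if it takes over 53 s, if anything falls off the work surface, if the arm or the gripper's body presses on something with over 40 N, if the wrist force passes 120 N, or if a joint passes its speed limit or range.

## Working session

There is one attempt and no reset: what is moved stays moved. The work goes in short steps, Python scripts to look and compute and a shell command to move; the robot and the scene stay as the last step left them, time stands still between calls to the robot, and variables do not carry over. Pictures are saved under pics/ and viewed, at most 10 in all, crops included, and the job is handed in when it is done.

```bash
mkdir -p pics; ls; python3 - <<'E'
from workcell import sensors, imaging, manip
import cv2, numpy as np, pickle
print(sensors.get_obs())
d={}
for n in ["scene","top"]:
    c=imaging.capture(n); d[n]=c
    cv2.imwrite(f"pics/{n}0.png",c["img"][:,:,::-1]); print(n,c["mtx"],c["camera_from_world"])
pickle.dump(d,open("cap0.pkl","wb")); print(manip.pinch_z)
E
```

```text
pics
{'t': 0.0, 'joint_pos': array([-1.18193808,  0.4684413 , -0.01159689,  1.60365983,  0.00603014,
        1.07140068, -0.05632661]), 'joint_vel': array([ 0.00099253, -0.00038388, -0.00026957,  0.00063244,  0.00156978,
       -0.0016934 ,  0.00041105]), 'effort': array([ 4.28617595e-04, -5.32383013e+01,  2.15758063e-02, -2.51312095e+01,
        1.14340003e-02,  7.74295506e-03, -1.81790523e-05]), 'tcp_pos': array([0.27200504, 0.59006664, 0.40368144]), 'tool_rot': array([ 2.14294641e-01,  9.76768615e-01, -9.29527041e-04, -1.23126996e-04]), 'contact_force': array([0.35014837, 0.55669277, 0.16607682]), 'wrist_torque': array([-0.01931958, -0.07005533,  0.02034   ]), 'gripper_force': 0.0, 'width': 1.0013669344914582}
scene [[608.92056387   0.         324.21158803]
 [  0.         608.92056387 238.34637779]
 [  0.           0.           1.        ]] [[ 0.55121979  0.83431155 -0.00899955 -0.37037195]
 [ 0.71667892 -0.47896926 -0.50691199 -0.19388236]
 [-0.42723304  0.27297013 -0.86195083  1.9389228 ]
 [ 0.          0.          0.          1.        ]]
top [[502.56092277   0.         323.42009242]
 [  0.         502.56092277 243.6693358 ]
 [  0.           0.           1.        ]] [[-0.01326926 -0.99986839  0.00933383  0.16186889]
 [-0.99705948  0.01252624 -0.07560082  0.48776649]
 [ 0.07547395 -0.01030955 -0.99709448  1.47618018]
 [ 0.          0.          0.          1.        ]]
0.1547
```

View pics/scene0.png

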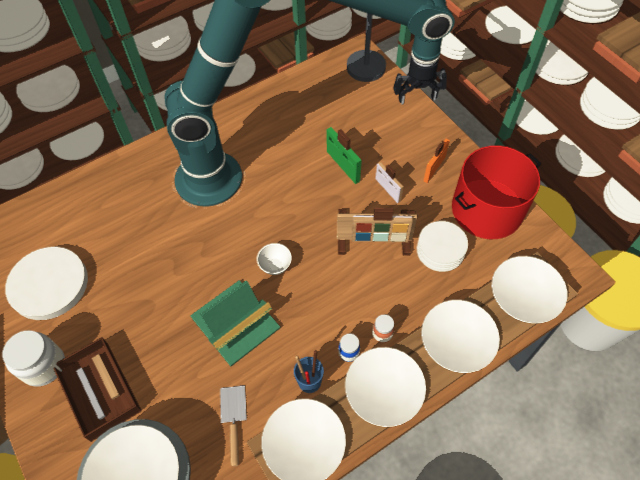

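View pics/top0.png

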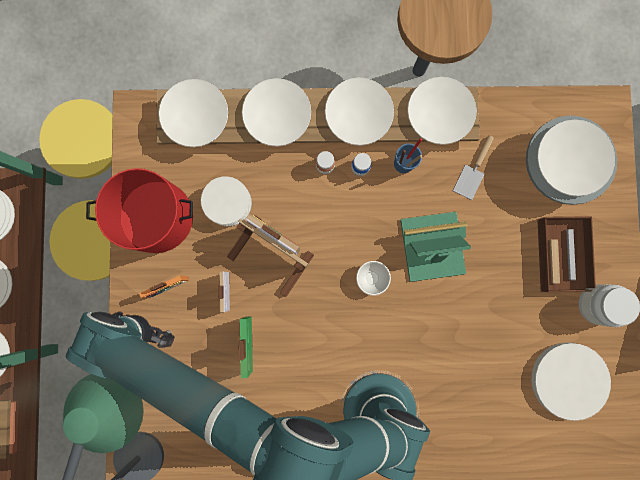

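The scene view shows the board on the rail around (375,228) with its tab at (383,213) and the tiles facing the camera, and the stand at (237,320). In the top view the board is near (275,238), tilted, with the rail feet running down-left. The stand is at (435,245), brass lip upward (world +x). I'll zoom in to pick the corners.

```bash
python3 - <<'E'
import pickle,cv2,numpy as np
d=pickle.load(open("cap0.pkl","rb"))
def crop(n,x,y,w,h):
    im=d[n]["img"][y:y+h,x:x+w,::-1]; s=400/w
    im=cv2.resize(im,(400,300),interpolation=cv2.INTER_CUBIC)
    for i in range(0,w,10):
        cv2.line(im,(int(i*s),0),(int(i*s),4 if (x+i)%50 else 12),(0,255,255),1)
        if (x+i)%20==0: cv2.putText(im,str(x+i),(int(i*s),20),0,.35,(0,255,255),1)
    for i in range(0,h,10):
        cv2.line(im,(0,int(i*s)),(6,int(i*s)),(0,255,255),1)
        if (y+i)%20==0: cv2.putText(im,str(y+i),(8,int(i*s)+4),0,.35,(0,255,255),1)
    return im
a=np.hstack([crop("top",220,200,100,75),crop("top",390,200,100,75)])
b=np.hstack([crop("scene",320,190,120,90),crop("scene",180,270,120,90)])
cv2.imwrite("pics/zoom.png",np.vstack([a,b]))
E
```

```text
(no output)
```

View pics/zoom.png

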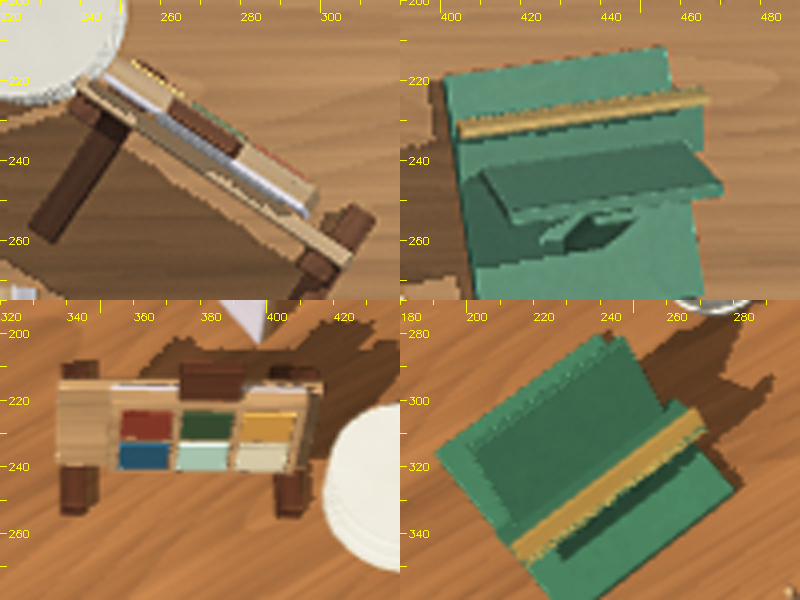

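The zoom shows the tab in the top view at about (263–280, 225–239), the rail strip running (240,220)→(308,266), and the lip (404.8,232.8)→(467.2,224.5). In the scene view the lip runs (215,347)→(270,305) and the tab top is centred near (383.5,209).

```bash
cat > h.py <<'E'
import numpy as np, cv2, pickle
from scipy.spatial.transform import Rotation as R
def ray(c,p):
    M=c["camera_from_world"]; r=M[:3,:3].T; o=-r@M[:3,3]
    return o, r@np.linalg.solve(c["mtx"],[p[0],p[1],1.])
def onz(c,p,z):
    o,v=ray(c,p); return o+v*(z-o[2])/v[2]
def tri(rs):
    A=0;b=0
    for o,v in rs:
        v=v/np.linalg.norm(v);P=np.eye(3)-np.outer(v,v);A=A+P;b=b+P@o
    return np.linalg.solve(A,b)
def wristcam(w,obs):
    T=np.eye(4);T[:3,:3]=R.from_quat(obs["tool_rot"]).as_matrix();T[:3,3]=obs["tcp_pos"]
    return dict(mtx=w["mtx"],camera_from_world=np.linalg.inv(T@w["tool_from_camera"]),img=w["img"])
def togo(obs,pos,rot):
    "tool-frame shift (mm) and rotvec to TCP pose"
    q=R.from_quat(obs["tool_rot"])
    return np.round(q.inv().apply(pos-obs["tcp_pos"])*1000,1), np.round((q.inv()*rot).as_rotvec(),4)
E
python3 - <<'E'
from h import *
np.set_printoptions(precision=4,suppress=True)
d=pickle.load(open("cap0.pkl","rb"));t,s=d["top"],d["scene"]
print("cams",ray(t,(0,0))[0],ray(s,(0,0))[0])
T=lambda zx,zy:(220+zx/4,200+zy/4); S=lambda zx,zy:(320+zx/3.333,190+(zy-300)/3.333)
print("tab top",onz(t,T(205,128),.2135),onz(s,S(211,368),.2135))
for n,p in dict(L=(80,80),Rr=(347,264)).items(): print("rail top",n,onz(t,T(*p),.155))
for n,p in dict(backL=(103,78),backR=(306,217),frontL=(125,62),frontR=(318,192)).items(): print("board",n,onz(t,T(*p),.1685))
for p in [(56,384),(318,384)]: print("rail sc",onz(s,S(*p),.155))
l=[(404.75,232.75),(467.25,224.5)];ls=[(215.1,347.1),(270,305.4)]
for a,b in zip(l,ls): print("lip",onz(t,a,.0793),onz(s,b,.0793),tri([ray(t,a),ray(s,b)]))
for p in [(417.5,253.2),(470.5,245.8)]: print("backtop",onz(t,p,.1298))
E
```

```text
cams [0.3771 0.171  1.5073] [ 1.1715 -0.3131  1.5696]
tab top [0.5069 0.292  0.2135] [0.5147 0.2941 0.2135]
rail top L [0.5464 0.3817 0.155 ]
rail top Rr [0.4198 0.2026 0.155 ]
board backL [0.5459 0.3642 0.1685]
board backR [0.451  0.2293 0.1685]
board frontL [0.5565 0.3495 0.1685]
board frontR [0.4676 0.2211 0.1685]
rail sc [0.4278 0.2045 0.155 ]
rail sc [0.5481 0.3843 0.155 ]
lip [ 0.5135 -0.0767  0.0793] [ 0.5477 -0.2537  0.0793] [ 0.5035 -0.1784 -0.1032]
lip [ 0.5351 -0.2567  0.0793] [ 0.5256 -0.0759  0.0793] [ 0.556  -0.1516  0.2554]
backtop [ 0.4518 -0.1016  0.1298]
backtop [ 0.4704 -0.2485  0.1298]
```

```bash
cat >> h.py <<'E'
def down(yaw_y):
    "tool pointing down with tool y at the given world yaw (deg)"
    a=np.radians(yaw_y);y=np.array([np.cos(a),np.sin(a),0]);z=np.array([0,0,-1.])
    return R.from_matrix(np.c_[np.cross(y,z),y,z])
E
python3 - <<'E'
from h import *
from workcell import sensors
d=pickle.load(open("cap0.pkl","rb"));t,s=d["top"],d["scene"]
l=[(404.75,232.75),(467.25,224.5)];ls=[(270,305.4),(215.1,347.1)]
for a,b in zip(l,ls): print("lip",tri([ray(t,a),ray(s,b)]))
print(togo(sensors.get_obs(),np.array([.508,.293,.45]),down(-34.8)))
E
```

```text
lip [ 0.51685987 -0.07636907  0.06376792]
lip [ 0.53895891 -0.25687133  0.06516017]
(array([-338.7, -171.1,  -45.8]), array([-1.0000e-03,  1.5000e-03,  1.7464e+00]))
```

```bash
python3 -m jog '{"offset":[[0,0,-46],[-30,-15,-46],[-70,-35,-46],[-110,-55,-46],[-150,-76,-46],[-190,-96,-46],[-230,-116,-46],[-270,-136,-46],[-310,-157,-46],[-339,-171,-46],[-339,-171,-46],[-339,-171,-46]],"twist":[[0,0,0.14],[0,0,0.28],[0,0,0.43],[0,0,0.58],[0,0,0.73],[0,0,0.88],[0,0,1.03],[0,0,1.18],[0,0,1.33],[0,0,1.48],[0,0,1.62],[0,0,1.746]],"gripper":[85,85,85,85,85,85,85,85,85,85,85,85]}'; python3 -m jog '{"offset":[[0,0,0],[0,0,0],[0,0,0]],"twist":[[0,0,0],[0,0,0],[0,0,0]],"gripper":[60,60,60]}'
python3 - <<'E'
from workcell import sensors, imaging
import pickle,cv2
o=sensors.get_obs(); w=imaging.capture("wrist"); print(o["tcp_pos"],o["joint_pos"],w["mtx"],w["tool_from_camera"])
pickle.dump((w,o),open("w1.pkl","wb")); cv2.imwrite("pics/w1.png",w["img"][:,:,::-1])
E
```

```text
t: 1.3
tcp_pos: [0.5091, 0.2916, 0.4503]
tool_rot: [0.888, 0.46, -0.0, 0.0]
contact_force: [-0.8, 0.7, -0.2]
width: 0.999
gripper_force: 0.0
t: 1.6
tcp_pos: [0.5081, 0.2934, 0.4505]
tool_rot: [0.885, 0.465, -0.0, -0.0]
contact_force: [-0.5, 0.2, 0.6]
width: 0.705
gripper_force: 0.0
[0.50811075 0.2934271  0.45050639] [-0.93482578  0.32702571  0.44732009  1.73780883 -0.15560851  1.11221525
 -1.04327128] [[385.10218657   0.         318.0246031 ]
 [  0.         385.10218657 240.59073587]
 [  0.           0.           1.        ]] [[ 7.04177905e-04 -9.65389808e-01 -2.60810319e-01  6.62238700e-02]
 [ 9.99999563e-01  5.19511197e-04  7.76989130e-04 -2.29482892e-04]
 [-6.14603506e-04 -2.60810752e-01  9.65389752e-01  3.07080684e-02]
 [ 0.00000000e+00  0.00000000e+00  0.00000000e+00  1.00000000e+00]]
```

View pics/w1.png

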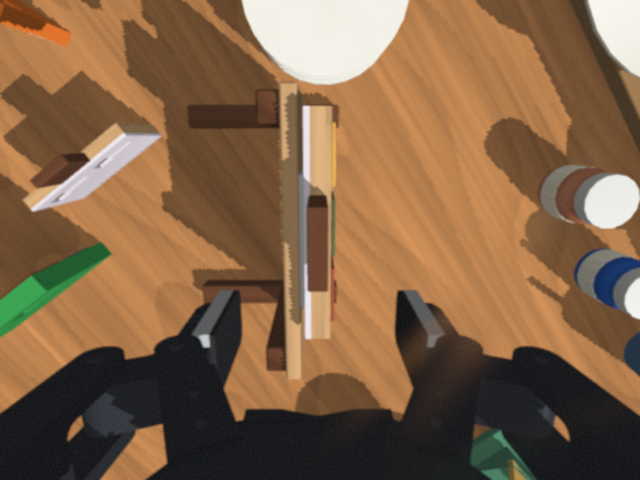

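The wrist view shows the board nearly aligned with the image's vertical. The tab spans x≈307–327, y≈197–290, and the rail's top edge runs (290,83)→(294,378). I'll refine the edges numerically.

```bash
python3 - <<'E'
from h import *
np.set_printoptions(precision=4,suppress=True,linewidth=200)
w,o=pickle.load(open("w1.pkl","rb")); c=wristcam(w,o); im=w["img"]
for r in (215,245,280): print(r,[tuple(int(v) for v in im[r,x]) for x in range(278,338,2)])
print([ (y,tuple(int(v) for v in im[y,317])) for y in list(range(190,214,2))+list(range(282,298,2))])
m=(im.sum(2)<210)&(im[:,:,0]>im[:,:,2]+8); m[:180]=0;m[310:]=0;m[:,:302]=0;m[:,332:]=0
p=np.argwhere(m)[:,::-1].astype(np.float32); rr=cv2.minAreaRect(p);print(rr,cv2.boxPoints(rr))
for q in cv2.boxPoints(rr): print(onz(c,q,.2135))
E
```

```text
215 [(102, 72, 43), (120, 86, 53), (128, 98, 67), (127, 101, 73), (128, 104, 75), (129, 105, 74), (130, 103, 74), (132, 106, 76), (130, 103, 75), (131, 104, 75), (113, 98, 79), (116, 114, 114), (121, 120, 121), (138, 134, 138), (119, 109, 113), (104, 67, 47), (113, 72, 53), (109, 71, 49), (107, 67, 49), (109, 69, 49), (107, 67, 47), (109, 70, 48), (109, 69, 49), (109, 70, 49), (108, 70, 49), (164, 125, 88), (180, 144, 105), (94, 105, 73), (120, 112, 73), (185, 131, 82)]
245 [(109, 78, 48), (112, 78, 50), (131, 95, 63), (172, 135, 94), (203, 162, 113), (172, 137, 97), (136, 109, 80), (128, 102, 74), (130, 103, 72), (129, 102, 75), (111, 92, 71), (117, 114, 113), (117, 115, 118), (133, 129, 134), (125, 116, 117), (102, 68, 52), (113, 73, 53), (108, 70, 50), (108, 67, 47), (107, 66, 47), (106, 68, 47), (108, 68, 47), (108, 70, 48), (106, 68, 45), (113, 74, 52), (171, 133, 95), (171, 142, 101), (92, 108, 75), (132, 118, 75), (189, 131, 79)]
280 [(68, 46, 32), (66, 43, 29), (69, 48, 33), (136, 105, 74), (197, 157, 113), (203, 161, 112), (174, 137, 98), (134, 109, 76), (129, 104, 72), (130
[... 248 characters left out ...]
2, 143, 102), (184, 137, 97), (163, 83, 60), (143, 85, 57), (173, 119, 73)]
[(190, (135, 108, 76)), (192, (136, 109, 79)), (194, (123, 97, 68)), (196, (56, 35, 26)), (198, (54, 36, 28)), (200, (56, 36, 26)), (202, (54, 36, 28)), (204, (55, 34, 26)), (206, (60, 38, 26)), (208, (100, 63, 42)), (210, (107, 69, 47)), (212, (108, 69, 47)), (282, (109, 69, 49)), (284, (107, 68, 46)), (286, (106, 67, 46)), (288, (107, 66, 46)), (290, (116, 79, 53)), (292, (193, 150, 105)), (294, (214, 170, 120)), (296, (211, 168, 118))]
((317.0, 227.5), (65.0, 18.0), 90.0) [[308. 195.]
 [326. 195.]
 [326. 260.]
 [308. 260.]]
[0.5239 0.326  0.2135]
[0.5319 0.3205 0.2135]
[0.5112 0.2902 0.2135]
[0.5029 0.2959 0.2135]
```

```bash
python3 - <<'E'
from h import *
np.set_printoptions(precision=4,suppress=True,linewidth=200)
w,o=pickle.load(open("w1.pkl","rb")); c=wristcam(w,o)
P=[onz(c,q,.2135) for q in [(307.5,207.5),(327.3,207.5),(308.8,290.5),(327.5,290.5)]]
print(np.array(P)); ctr=np.mean(P,0); a=P[1]+P[0]-P[2]-P[3]; print(ctr,"yaw",np.degrees(np.arctan2(-a[0],a[1])),np.linalg.norm(a)/2,np.linalg.norm(P[1]-P[0]))
for A,B,z in [((302.5,106),(304,338),.1685),((331,106),(330,338),.1685),((281.5,84),(287,378),.155)]:
    A,B=onz(c,A,z),onz(c,B,z);a=A-B;print(A,B,"yaw",np.degrees(np.arctan2(-a[0],a[1])),np.linalg.norm(a))
print(onz(c,(317,208),.2135))
tgt=ctr.copy();tgt[2]=.196+.1547
for y in (-34.8,-34.3): print(togo(o,tgt,down(y)))
E
```

```text
[[0.5198 0.3206 0.2135]
 [0.5286 0.3145 0.2135]
 [0.4927 0.2806 0.2135]
 [0.5015 0.2745 0.2135]]
[0.5107 0.2975 0.2135] yaw -34.095269455019185 0.04832367073127726 0.010737292697658263
[0.548  0.3684 0.1685] [0.4571 0.2375 0.1685] yaw -34.794123192385115 0.15932391575547947
[0.5625 0.3584 0.1685] [0.4726 0.2268 0.1685] yaw -34.33919721638806 0.15932931984576124
[0.5448 0.388  0.155 ] [0.4211 0.2105 0.155 ] yaw -34.85291515989981 0.21630777180033986
[0.5239 0.3175 0.2135]
(array([ 4.9, -0.2, 99.8]), array([-0.0002,  0.0003,  0.0031]))
(array([ 4.9, -0.2, 99.8]), array([-0.0002,  0.0003, -0.0056]))
```

```bash
python3 -m jog '{"offset":[[5,0,25],[5,0,60],[5,0,90],[5,0,99],[5,0,99],[5,0,99],[5,0,99],[5,0,99],[5,0,99],[5,0,99],[5,0,99],[5,0,99]],"twist":[[0,0,0],[0,0,0],[0,0,0],[0,0,0],[0,0,0],[0,0,0],[0,0,0],[0,0,0],[0,0,0],[0,0,0],[0,0,0],[0,0,0]],"gripper":[60,60,60,60,60,30,0,0,0,0,0,0]}'
```

```text
t: 2.85
tcp_pos: [0.5116, 0.2974, 0.353]
tool_rot: [0.886, 0.463, 0.001, -0.0]
contact_force: [-0.7, -0.2, 6.1]
width: 0.132
gripper_force: 59.6
```

```bash
python3 -m jog '{"offset":[[0,0,-1],[0,0,-1.5],[0,0,-1.5],[0,0,-1.5]],"twist":[[0,0,0],[0,0,0],[0,0,0],[0,0,0]],"gripper":[0,0,0,0]}';python3 -m jog '{"offset":[[0,0,-1],[0,0,-1],[0,0,-1]],"twist":[[0,0,0],[0,0,0],[0,0,0]],"gripper":[0,0,0]}'; python3 -m jog '{"offset":[[0,0,-1],[0,0,-1],[0,0,-1]],"twist":[[0,0,0],[0,0,0],[0,0,0]],"gripper":[0,0,0]}'
```

```text
t: 3.25
tcp_pos: [0.5114, 0.2973, 0.3533]
tool_rot: [0.886, 0.463, 0.0, 0.0]
contact_force: [1.6, 1.4, 0.6]
width: 0.128
gripper_force: 58.7
t: 3.55
tcp_pos: [0.5108, 0.297, 0.3535]
tool_rot: [0.886, 0.463, -0.001, 0.0]
contact_force: [-0.0, -0.8, -3.8]
width: 0.13
gripper_force: 58.4
t: 3.85
tcp_pos: [0.5112, 0.2972, 0.3551]
tool_rot: [0.886, 0.463, -0.0, 0.0]
contact_force: [0.6, -0.4, -2.7]
width: 0.132
gripper_force: 58.3
```

```bash
python3 -m jog '{"offset":[[-4,0,0],[-8,0,0],[-12,0,0],[-16,0,0],[-20,0,0],[-20,0,0]],"twist":[[0,0,0],[0,0,0],[0,0,0],[0,0,0],[0,0,0],[0,0,0]],"gripper":[0,0,0,0,0,0]}';python3 -m jog '{"offset":[[-3,0,0],[-6,0,0],[-6,0,0],[-6,0,0]],"twist":[[0,0,0],[0,0,0],[0,0,0],[0,0,0]],"gripper":[0,0,0,0]}'
```

```text
t: 4.45
tcp_pos: [0.4996, 0.2802, 0.3553]
tool_rot: [0.886, 0.463, -0.0, -0.0]
contact_force: [0.0, 0.6, -4.0]
width: 0.127
gripper_force: 58.4
t: 4.85
tcp_pos: [0.4964, 0.2759, 0.3552]
tool_rot: [0.886, 0.463, 0.0, -0.0]
contact_force: [-0.3, -0.4, -4.1]
width: 0.131
gripper_force: 58.4
```

Free so far (26 mm). I'll feel for the stop in 3 mm steps.

```bash
for i in 1 2; do python3 -m jog '{"offset":[[-2,0,0],[-3,0,0],[-3,0,0]],"twist":[[0,0,0],[0,0,0],[0,0,0]],"gripper":[0,0,0]}' | grep -E "tcp|contact"; done
```

```text
tcp_pos: [0.4946, 0.2733, 0.3552]
contact_force: [-0.6, -1.0, -2.9]
tcp_pos: [0.4929, 0.2708, 0.3552]
contact_force: [0.7, 0.0, -3.6]
```

```bash
python3 -m jog '{"offset":[[-2,0,0],[-3,0,0],[-3,0,0]],"twist":[[0,0,0],[0,0,0],[0,0,0]],"gripper":[0,0,0]}' | grep -E "tcp|contact"
```

```text
tcp_pos: [0.4912, 0.2683, 0.3552]
contact_force: [-0.0, 0.0, -3.5]
```

```bash
python3 -m jog '{"offset":[[-2,0,0],[-3,0,0],[-3,0,0]],"twist":[[0,0,0],[0,0,0],[0,0,0]],"gripper":[0,0,0]}' | grep -E "tcp|contact"
```

```text
tcp_pos: [0.4895, 0.2658, 0.3552]
contact_force: [-0.2, 0.1, -3.2]
```

```bash
python3 -m jog '{"offset":[[-2,0,0],[-3,0,0],[-3,0,0]],"twist":[[0,0,0],[0,0,0],[0,0,0]],"gripper":[0,0,0]}' | grep -E "tcp|contact"
```

```text
tcp_pos: [0.4881, 0.2643, 0.3555]
contact_force: [3.2, 4.6, -6.9]
```

```bash
python3 -m jog '{"offset":[[-2,0,0],[-3,0,0],[-3,0,0]],"twist":[[0,0,0],[0,0,0],[0,0,0]],"gripper":[0,0,0]}' | grep -E "tcp|contact"
```

```text
tcp_pos: [0.4871, 0.2633, 0.3558]
contact_force: [6.9, 8.0, -9.5]
```

```bash
python3 -m jog '{"offset":[[4,0,0],[8,0,0],[12,0,0],[12,0,0],[12,0,0]],"twist":[[0,0,0],[0,0,0],[0,0,0],[0,0,0],[0,0,0]],"gripper":[0,0,0,0,0]}' | grep -E "tcp|contact|rot"
```

```text
tcp_pos: [0.4929, 0.2707, 0.355]
tool_rot: [0.886, 0.463, -0.001, 0.0]
contact_force: [0.2, -0.7, -3.8]
```

```bash
python3 -m jog '{"offset":[[0,2,0],[0,4,0],[0,6,0],[0,6,0],[0,6,0]],"twist":[[0,0,0],[0,0,0],[0,0,0],[0,0,0],[0,0,0]],"gripper":[0,0,0,0,0]}' | grep -E "tcp|contact|t:"
```

```text
t: 7.65
tcp_pos: [0.498, 0.2674, 0.3552]
tool_rot: [0.886, 0.463, -0.0, 0.0]
contact_force: [-0.2, 0.3, -4.3]
```

```bash
python3 -m jog '{"offset":[[0,3,0],[0,6,0],[0,9,0],[0,12,0],[0,12,0]],"twist":[[0,0,0],[0,0,0],[0,0,0],[0,0,0],[0,0,0]],"gripper":[0,0,0,0,0]}' | grep -E "tcp|contact|t:"
```

```text
t: 8.15
tcp_pos: [0.5082, 0.2602, 0.3552]
tool_rot: [0.886, 0.463, 0.0, 0.0]
contact_force: [-0.2, -0.2, -4.2]
```

```bash
python3 -m jog '{"offset":[[0,10,0],[0,25,0],[0,45,0],[0,60,0],[0,60,-30],[0,60,-60],[0,60,-60]],"twist":[[0,0,0],[0,0,0],[0,0,0],[0,0,0],[0,0,0],[0,0,0],[0,0,0]],"gripper":[0,0,0,0,0,0,0]}' 
python3 - <<'E'
from workcell import sensors, imaging
import pickle,cv2
o=sensors.get_obs(); w=imaging.capture("wrist")
pickle.dump((w,o),open("w2.pkl","wb")); cv2.imwrite("pics/w2.png",w["img"][:,:,::-1])
E
```

```text
t: 8.85
tcp_pos: [0.5592, 0.2256, 0.4194]
tool_rot: [0.886, 0.463, 0.004, 0.0]
contact_force: [1.6, -0.6, -3.2]
width: 0.132
gripper_force: 59.8
```

View pics/w2.png

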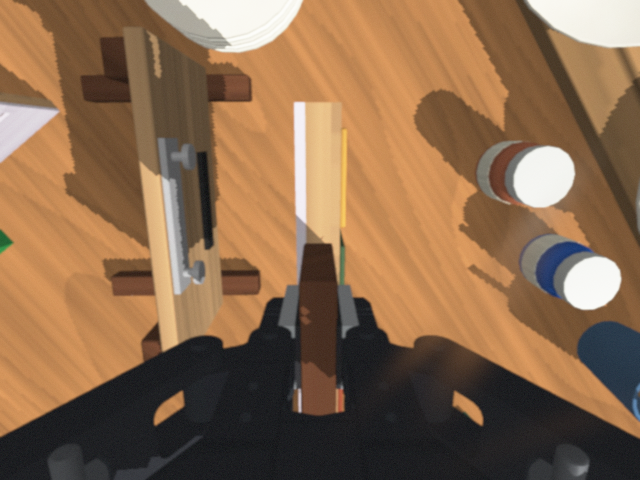

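The board is in hand, drawn clear, with the studs visible at (187,155) and (197,270). Next I carry it to the right of the stand so the wrist camera can see the stand.

```bash
python3 - <<'E'
from h import *
from workcell import sensors
d=pickle.load(open("cap0.pkl","rb"))
print("cup",onz(d["top"],(405,158),.05))
o=sensors.get_obs()
for y in [0.22,-.04,-.32]: print(y,togo(o,np.array([.5 if y<0 else .53,y,.475]),down(7)))
E
```

```text
cup [ 0.73783861 -0.08818697  0.05      ]
0.22 (array([-20.6, -19.8, -58.1]), array([ 0.0036, -0.0029, -0.7303]))
-0.04 (array([-251.1,  104.1,  -58.7]), array([ 0.0036, -0.0029, -0.7303]))
-0.32 (array([-480.9,  264.1,  -59.3]), array([ 0.0036, -0.0029, -0.7303]))
```

```bash
python3 -m jog '{"offset":[[-20,-10,-30],[-50,0,-58],[-90,20,-58],[-130,40,-58],[-170,60,-58],[-210,82,-58],[-251,104,-58],[-295,135,-58],[-335,163,-58],[-375,191,-58],[-415,218,-58],[-450,243,-58]],"twist":[[0,0,-0.07],[0,0,-0.18],[0,0,-0.3],[0,0,-0.42],[0,0,-0.54],[0,0,-0.65],[0,0,-0.73],[0,0,-0.73],[0,0,-0.73],[0,0,-0.73],[0,0,-0.73],[0,0,-0.73]],"gripper":[0,0,0,0,0,0,0,0,0,0,0,0]}' ; python3 -m jog '{"offset":[[-20,13,0],[-31,21,0],[-31,21,0],[-31,21,0],[-31,21,0]],"twist":[[0,0,0],[0,0,0],[0,0,0],[0,0,0],[0,0,0]],"gripper":[0,0,0,0,0]}'
python3 - <<'E'
from workcell import sensors, imaging
import pickle,cv2
o=sensors.get_obs(); w=imaging.capture("wrist"); print(o["joint_pos"])
pickle.dump((w,o),open("w3.pkl","wb")); cv2.imwrite("pics/w3.png",w["img"][:,:,::-1])
E
```

```text
t: 10.1
tcp_pos: [0.4988, -0.2845, 0.4718]
tool_rot: [0.663, 0.749, -0.001, -0.001]
contact_force: [0.8, 0.7, -3.1]
width: 0.128
gripper_force: 60.0
t: 10.6
tcp_pos: [0.5242, -0.3093, 0.4724]
tool_rot: [0.662, 0.749, -0.0, -0.001]
contact_force: [0.3, 0.2, -2.7]
width: 0.128
gripper_force: 59.9
[-0.02804744  0.37802669  0.66878535  1.66773791 -0.24974852  1.18487879
  0.82512016]
```

View pics/w3.png

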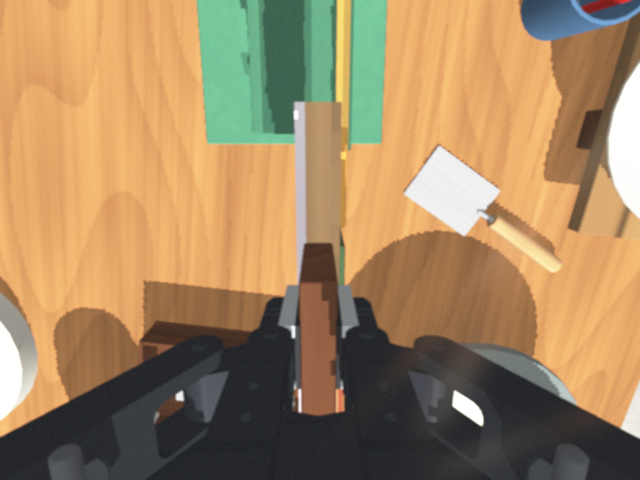

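The stand is cut off at the top edge, with only its -y end visible (lip end near (345,152)). I'll shift to view it from the front, clear of the board.

```bash
python3 -m jog '{"offset":[[0,40,0],[40,80,0],[80,100,0],[115,107,0],[115,107,0],[115,107,0],[115,107,0]],"twist":[[0,0,0],[0,0,0],[0,0,0],[0,0,0],[0,0,0],[0,0,0],[0,0,0]],"gripper":[0,0,0,0,0,0,0]}'
python3 - <<'E'
from workcell import sensors, imaging
import pickle,cv2
o=sensors.get_obs(); w=imaging.capture("wrist"); print(o["joint_pos"])
pickle.dump((w,o),open("w4.pkl","wb")); im=w["img"][:,:,::-1]
cv2.imwrite("pics/w4.png",im);cv2.imwrite("pics/w4z.png",cv2.resize(im[0:300,60:400],None,fx=2,fy=2,interpolation=cv2.INTER_CUBIC))
E
```

```text
t: 11.35
tcp_pos: [0.616, -0.1835, 0.4736]
tool_rot: [0.663, 0.749, -0.0, 0.0]
contact_force: [-0.4, 0.7, -2.9]
width: 0.137
gripper_force: 60.3
[-0.21487945  0.43773474  0.62907281  1.5784862  -0.26897056  1.21297312
  0.58586015]
```

View pics/w4z.png

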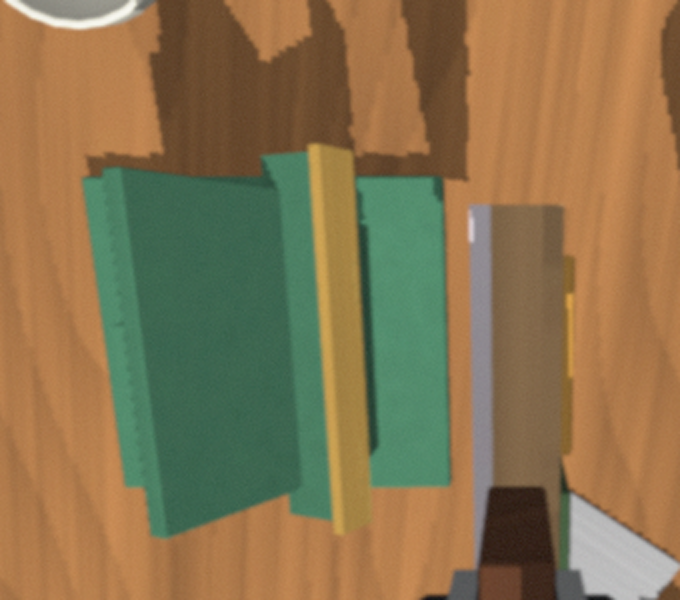

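The zoom clearly shows the backrest's dark face, with its top edge (122,168)→(166,537) and ledge corner (278,188)→(300,487). The brass lip's inner edge runs (309,143)→(334,534) (zoom pixels).

```bash
cat >> h.py <<'E'
def stand(o,w,pts):
    c=wristcam(w,o)
    for n,a,b,z,h in pts:
        A,B=onz(c,a,z),onz(c,b,z); d=A-B; u=d[:2]/np.linalg.norm(d[:2]); x=np.array([u[1],-u[0]])
        print(n,"len",np.linalg.norm(d).round(4),"yaw",np.degrees(np.arctan2(-u[0],u[1])).round(2),"cradle origin",((A+B)[:2]/2-h*x).round(4))
E
python3 - <<'E'
from h import *
w,o=pickle.load(open("w4.pkl","rb")); Z=lambda x,y:(60+x/2-.25,y/2-.25)
stand(o,w,[("lip",Z(309,143),Z(334,534),.078,.0222),("corner",Z(278,188),Z(300,487),.05,0),("backtop",Z(123,168),Z(166,537),.1298,-.0372)])
E
```

```text
lip len 0.1809 yaw 6.94 cradle origin [ 0.5002 -0.1669]
corner len 0.1486 yaw 6.86 cradle origin [ 0.4991 -0.1666]
backtop len 0.1478 yaw 6.51 cradle origin [ 0.5009 -0.1672]
```

```bash
cat >> h.py <<'E'
CR=np.array([.500,-.167,.05]); CY=6.8
Rc=R.from_euler('ZY',[CY,-25],degrees=True)
B2T=R.from_matrix(np.array([[0,1,0],[1,0,0],[0,0,-1.]]))  # columns: tool axes in board frame
OFF=np.array([0,0,.295])
def tool_for(ox,oz,tilt,oy=0.):
    Rb=R.from_euler('ZY',[CY,-tilt],degrees=True); Rt=Rb*B2T
    org=CR+Rc.apply([ox/1e3,oy/1e3,oz/1e3])
    return org-Rt.apply(OFF), Rt
def board_in_cradle(o):
    Rt=R.from_quat(o["tool_rot"]); org=o["tcp_pos"]+Rt.apply(OFF); Rb=Rt*B2T.inv()
    return (Rc.inv().apply(org-CR)*1e3).round(1), np.degrees(np.arccos(Rb.as_matrix()[2,2])).round(2)
E
python3 - <<'E'
from h import *
from workcell import sensors
w,o=pickle.load(open("w4.pkl","rb")); c=wristcam(w,o); Rt=R.from_quat(o["tool_rot"])
for p in [(470,205),(562,205),(565,460),(475,460)]: print(Rt.inv().apply(onz(c,(60+p[0]/2,p[1]/2),o["tcp_pos"][2]-.185)-o["tcp_pos"]).round(4))
o=sensors.get_obs(); print(o["tcp_pos"],board_in_cradle(o))
for a in [(13,125,12),(13,30,12),(12,4,12)]: print(a,tool_for(*a)[0].round(3),togo(o,*tool_for(*a)))
E
```

```text
[ 0.0787 -0.0087  0.1849]
[0.0787 0.0087 0.1849]
[0.0291 0.0102 0.185 ]
[ 0.0291 -0.0084  0.185 ]
[ 0.61591077 -0.18406106  0.47359206] (array([156.9, -30.9,  68.7]), np.float64(0.04))
(13, 125, 12) [ 0.398 -0.179  0.457] (array([  31.2, -215.4,   16.2]), array([-0.2091,  0.0005,  0.0023]))
(13, 30, 12) [ 0.438 -0.174  0.371] (array([  31.1, -175.3,  102.3]), array([-0.2091,  0.0005,  0.0023]))
(12, 4, 12) [ 0.448 -0.173  0.347] (array([  31.1, -165.2,  126.3]), array([-0.2091,  0.0005,  0.0023]))
```

```bash
python3 -m jog '{"offset":[[0,-20,-20],[10,-60,-25],[20,-105,-25],[31,-150,-15],[31,-190,0],[31,-215,16],[31,-215,16],[31,-215,16],[31,-205,38],[31,-190,70],[31,-175,102],[31,-175,102]],"twist":[[-0.03,0,0],[-0.08,0,0],[-0.13,0,0],[-0.18,0,0],[-0.209,0,0.002],[-0.209,0,0.002],[-0.209,0,0.002],[-0.209,0,0.002],[-0.209,0,0.002],[-0.209,0,0.002],[-0.209,0,0.002],[-0.209,0,0.002]],"gripper":[0,0,0,0,0,0,0,0,0,0,0,0]}'
python3 - <<'E'
from h import *
from workcell import sensors,imaging
o=sensors.get_obs(); print(board_in_cradle(o),o["joint_pos"])
for a in [(12,30,12),(12,10,12),(12,2,12)]: print(a,togo(o,*tool_for(*a)))
c=imaging.capture("scene"); cv2.imwrite("pics/s5.png",cv2.resize(c["img"][220:380,150:350,::-1],None,fx=4,fy=3.75,interpolation=cv2.INTER_CUBIC))
E
```

```text
t: 12.6
tcp_pos: [0.4404, -0.1725, 0.3677]
tool_rot: [0.659, 0.745, 0.075, 0.067]
contact_force: [-1.3, 0.7, -4.0]
width: 0.134
gripper_force: 60.6
(array([11.2,  1.8, 26.4]), np.float64(11.51)) [-0.26371264  0.19259052  0.66720963  2.14857063 -0.34176565  0.69140831
  0.75452718]
(12, 30, 12) (array([-1.6, -2.6, -3.7]), array([-0.0085, -0.0004,  0.0037]))
(12, 10, 12) (array([-1.7,  2.1, 15.7]), array([-0.0085, -0.0004,  0.0037]))
(12, 2, 12) (array([-1.7,  3.9, 23.5]), array([-0.0085, -0.0004,  0.0037]))
```

View pics/s5.png

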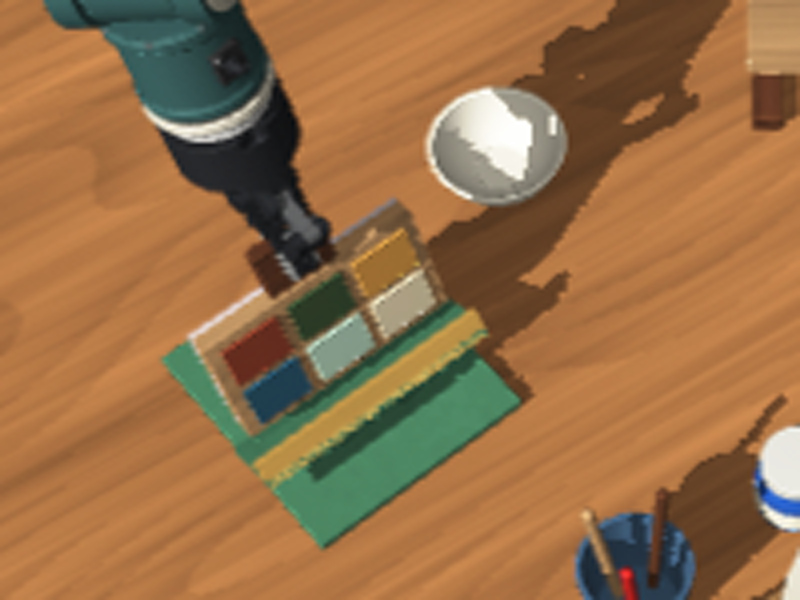

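The board hangs just above the ledge, behind the lip, tiles outward. Lowering it now.

```bash
python3 -m jog '{"offset":[[-1,0,4],[-1,1,10],[-1,2,16],[-1,3,19],[-1,3,21],[-1,3,21],[-1,3,21]],"twist":[[0,0,0],[0,0,0],[0,0,0],[0,0,0],[0,0,0],[0,0,0],[0,0,0]],"gripper":[0,0,0,0,0,0,0]}'
python3 - <<'E'
from h import *
from workcell import sensors
o=sensors.get_obs(); print(board_in_cradle(o),o["joint_pos"])
E
```

```text
t: 13.35
tcp_pos: [0.4465, -0.1735, 0.3514]
tool_rot: [0.659, 0.744, 0.078, 0.069]
contact_force: [1.0, 0.7, -3.4]
width: 0.131
gripper_force: 60.5
(array([12.1,  0. ,  8.5]), np.float64(11.99)) [-0.23840175  0.23271004  0.6475239   2.15178256 -0.40098103  0.65552374
  0.80569701]
```

```bash
python3 -m jog '{"offset":[[0,1,2],[0,1,4],[0,1,4],[0,1,4]],"twist":[[0,0,0],[0,0,0],[0,0,0],[0,0,0]],"gripper":[0,0,0,0]}'|grep -E "tcp|cont"
```

```text
tcp_pos: [0.4483, -0.1732, 0.3475]
contact_force: [-0.1, 0.3, -3.8]
```

```bash
python3 -m jog '{"offset":[[0,0,1],[0,0.5,2],[0,0.5,2],[0,0.5,2]],"twist":[[0,0,0],[0,0,0],[0,0,0],[0,0,0]],"gripper":[0,0,0,0]}'|grep -E "tcp|cont"
python3 - <<'E'
from h import *
from workcell import sensors
o=sensors.get_obs(); print(board_in_cradle(o))
E
```

```text
tcp_pos: [0.4492, -0.1732, 0.3457]
contact_force: [-0.5, -0.1, -3.2]
(array([12.1,  0.1,  2.2]), np.float64(11.98))
```

```bash
python3 -m jog '{"offset":[[0,0,1],[0,0.5,2],[0,0.5,2],[0,0.5,2]],"twist":[[0,0,0],[0,0,0],[0,0,0],[0,0,0]],"gripper":[0,0,0,0]}'|grep -E "tcp|cont"
python3 - <<'E'
from h import *
from workcell import sensors
o=sensors.get_obs(); print(board_in_cradle(o))
for a in [(9,1,24.5),(9,0,25)]: print(togo(o,*tool_for(*a)))
E
```

```text
tcp_pos: [0.4498, -0.1738, 0.3455]
contact_force: [-8.5, 1.9, 17.6]
(array([12.8, -0.2,  1.7]), np.float64(12.03))
(array([  0.9, -67.2,   8.5]), array([-0.2177, -0.0023,  0.0014]))
(array([  0.9, -69.5,  10. ]), array([-0.2264, -0.0023,  0.0014]))
```

```bash
python3 - <<'E'
from h import *
p,r=tool_for(12.1,.3,12); o=dict(tcp_pos=p,tool_rot=r.as_quat())
for a in [(12,2.2,12),(11.5,2.2,15),(11,2,18),(10.5,1.7,21),(9.8,1.2,23),(9.3,.7,25)]: print(togo(o,*tool_for(*a)))
E
```

```text
(array([-0. , -0.5, -1.8]), array([0., 0., 0.]))
(array([ -0. , -16.5,  -1.3]), array([-0.0524,  0.    , -0.    ]))
(array([ -0. , -32.3,   0.2]), array([-0.1047,  0.    ,  0.    ]))
(array([ -0. , -48. ,   2.6]), array([-0.1571,  0.    ,  0.    ]))
(array([ -0. , -58.7,   5.1]), array([-0.192,  0.   ,  0.   ]))
(array([ -0. , -69.2,   7.8]), array([-0.2269,  0.    , -0.    ]))
```

```bash
python3 -m jog '{"offset":[[0,-0.5,-1.8],[0,-8,-1.6],[0,-16.5,-1.3],[0,-24.5,-0.6],[0,-32.3,0.2],[0,-40,1.3],[0,-48,2.6],[0,-58.7,5.1],[0,-64,6.4],[0,-64,6.4],[0,-64,6.4]],"twist":[[0,0,0],[-0.026,0,0],[-0.0524,0,0],[-0.0785,0,0],[-0.1047,0,0],[-0.131,0,0],[-0.157,0,0],[-0.192,0,0],[-0.21,0,0],[-0.21,0,0],[-0.21,0,0]],"gripper":[0,0,0,0,0,0,0,0,0,0,0]}'
python3 - <<'E'
from h import *
from workcell import sensors
o=sensors.get_obs(); print(board_in_cradle(o),o["joint_pos"])
E
```

```text
t: 15.65
tcp_pos: [0.3894, -0.1806, 0.3244]
tool_rot: [0.649, 0.732, 0.156, 0.138]
contact_force: [0.3, 0.2, -4.3]
width: 0.133
gripper_force: 60.5
(array([ 9.8, -0.1,  0.8]), np.float64(23.99)) [-0.03855763  0.16080696  0.5085783   2.326771   -0.7893322   0.42875772
  1.25786771]
```

```bash
python3 -m jog '{"offset":[[0,-2.5,0.6],[0,-5.5,1.2],[0,-6,1.5],[0,-6,1.5],[0,-6,1.5]],"twist":[[-0.009,0,0],[-0.0175,0,0],[-0.0175,0,0],[-0.0175,0,0],[-0.0175,0,0]],"gripper":[0,0,0,0,0]}'
python3 - <<'E'
from h import *
from workcell import sensors,imaging
o=sensors.get_obs(); print(board_in_cradle(o),o["joint_pos"])
E
```

```text
t: 16.15
tcp_pos: [0.3853, -0.1815, 0.3216]
tool_rot: [0.647, 0.731, 0.163, 0.145]
contact_force: [-4.3, -1.3, 6.2]
width: 0.131
gripper_force: 62.3
(array([10.6, -0.8,  0. ]), np.float64(25.13)) [-0.01150794  0.15960344  0.48949979  2.33979894 -0.85415173  0.41501359
  1.32997857]
```

```bash
python3 -m jog '{"offset":[[0,0,-1],[0,-1.5,-1],[0,-2.5,-1],[0,-2.5,-1],[0,-2.5,-1]],"twist":[[0,0,0],[0,0,0],[0,0,0],[0,0,0],[0,0,0]],"gripper":[0,0,0,0,0]}'
python3 - <<'E'
from h import *
from workcell import sensors,imaging
o=sensors.get_obs(); print(board_in_cradle(o),o["joint_pos"])
E
```

```text
t: 16.65
tcp_pos: [0.3831, -0.1812, 0.3211]
tool_rot: [0.647, 0.731, 0.163, 0.145]
contact_force: [4.8, 1.4, -2.8]
width: 0.133
gripper_force: 60.6
(array([ 8.7, -0.1,  0.5]), np.float64(25.15)) [-0.00879029  0.1570076   0.48783085  2.34429486 -0.85670405  0.41329845
  1.33563923]
```

```bash
python3 -m jog '{"offset":[[0,0,0],[0,0,0],[0,0,0],[0,0,0],[0,0,0]],"twist":[[0,0,0],[0,0,0],[0,0,0],[0,0,0],[0,0,0]],"gripper":[15,20,30,40,40]}';  python3 -m jog '{"offset":[[0,0,-10],[0,0,-30],[0,0,-60],[0,0,-100],[0,0,-100],[0,0,-100]],"twist":[[0,0,0],[0,0,0],[0,0,0],[0,0,0],[0,0,0],[0,0,0]],"gripper":[40,40,40,40,40,40]}'
python3 - <<'E'
from h import *
from workcell import sensors,imaging
o=sensors.get_obs();w=imaging.capture("wrist");c=imaging.capture("scene");pickle.dump((w,o,c),open("w6.pkl","wb"))
a=cv2.resize(c["img"][240:370,170:320,::-1],(450,390),interpolation=cv2.INTER_CUBIC); b=cv2.resize(w["img"][:,:,::-1],(350,262)); b=cv2.copyMakeBorder(b,0,128,0,0,cv2.BORDER_CONSTANT)
cv2.imwrite("pics/end.png",np.hstack([a,b]))
E
```

```text
t: 17.15
tcp_pos: [0.3817, -0.1814, 0.3203]
tool_rot: [0.647, 0.731, 0.162, 0.143]
contact_force: [0.5, 1.3, -0.4]
width: 0.466
gripper_force: 0.0
t: 17.75
tcp_pos: [0.3396, -0.1865, 0.4118]
tool_rot: [0.647, 0.731, 0.163, 0.145]
contact_force: [-0.2, 0.1, -1.2]
width: 0.466
gripper_force: 0.0
```

View pics/end.png

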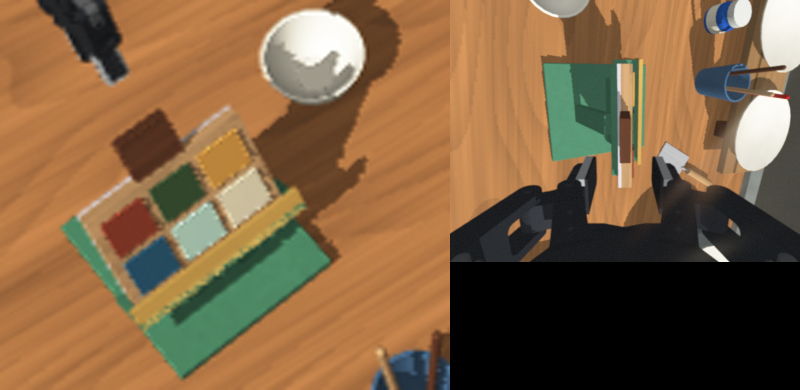

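The board sits behind the lip, flat against the backrest and centred, tiles outward; the gripper is clear.

```bash
python3 -c "
from workcell import manip
print(manip.finish_job())"
```

```text
the job is handed in; nothing more can be done
None
```

The job is handed in at about 18 s: the board is off the rail and, in the last pictures, rests flat against the stand's backrest, roughly centred with tiles outward, and the gripper is clear; the hand-in returned no verdict.

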